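# Close six vials with the rod-guided press platen

### The arm

A 7-joint arm with a two-finger parallel gripper is mounted at the origin on the work surface. World frame = base frame: x ahead of the robot, y to its left, z up, the work surface at z = 0. Lengths are in mm, angles in rad, forces in N, time in s.
With the tool pointing down it reaches from about 425 to 950 mm from the base axis. Payload 4.7 kg.
Tool frame: the origin (TCP) lies at the very end of the fingers, on their centre line; the grasp point (between the pads) lies 19 mm behind it; z points along the fingers, y is the direction in which the jaws open and shut (so a half turn about z gives the same grasp; the last joint's range is limited). The gripper opens to 85 mm and grips with 20 to 120 N. Pads are 22 mm wide; open, the fingers measure 114 mm over their backs; the gripper's body (76 mm by 85 mm) begins 54 mm behind the grasp point. The pads swing forward as they close: fully open they stand 13 mm farther back than shut.
Start: joints at [-1.177, 0.469, -0.049, 1.532, 0.024, 1.141, -0.082], TCP at [276.926, 615.598, 231.335] pointing down, gripper open.
Joint ranges: [-2.59, 2.59], [-0.33, 1.99], [-1.39, 1.29], [0.1, 2.45], [-1.04, 4.18], [0.21, 1.99], [-2.66, 2.66]. Speed limits (rad/s): [2.57, 2.57, 3.14, 3.14, 3.14, 3.14, 3.14].

### API

Orientations are given as a unit quaternion [x, y, z, w].
In Python, from bench import env gives the robot as it stands. The module is installed in compiled form; this text tells all that it offers.
- The arm moves only by the shell command python3 -m creep 'ROWS' [FORCE]. ROWS is JSON, a list of rows, each a list of 7 numbers: the turn, a rotation vector about the tool's x, y, z in degrees, then the shift along the tool's x, y, z in mm, then the opening, from 0 (shut) to 1 (fully open). A call has 1 to 20 rows; each row is the pose to reach, as a shift and turn from the pose commanded when the call began, along the tool's axes at that moment; what a row does not reach only later rows make up. A row lasts 1/12 s, in which the tool goes at most 41.7 mm and 7.16 degrees, less where a joint would pass 70% of its speed; a pose out of reach is approached as far as the arm can. A call with a gripper value outside its range is refused whole. The fingers move at their own pace and stop on an object; FORCE is the grip in N (left out, the last holds). Time passes only in rows, so rows that repeat a pose let the fingers close. It gives the time, the measured TCP pose, the force and the opening at its end, in the units of the state.
- env.get_obs(): the state, without advancing time (a new reading comes with each control period).
- env.snapshot(name): name is "side" or "top"; returns a dict with "color" (420x560x3 uint8, red, green, blue), "depth" (420x560 float32, mm along the optical axis (not along the pixel's ray), 0 where there is no reading), "intrinsics" (3x3 intrinsics, pixels), "dist_coeffs" ([k1, k2, p1, p2, k3] as OpenCV has them; the pictures are not rectified), "camera_from_world" (4x4, takes a point from world to camera coordinates). Camera axes: x right, y down, z forward; pixel columns grow to the right and rows downward; lengths in mm; the calibration is good to about 2 mm. A picture is of the moment at which its call begins.
- env.job_done(): hands the job in, once; it reports no verdict.
Trained networks look in the newest picture that a camera, given by its name, has taken for a name from the list of things; names that differ only in an ending like _2 or _b are one class to them, and where a whole thing is asked for, a point or a joint stands for the part that bears it (a point fixed in the world has none). Each returns a list of dicts, best first, with "p" (0 to 1); they miss things now and then, are a little off and sometimes report something else, mostly with a low value. They report only what shows in the picture. A call takes as long as a camera call. They do not tell look-alikes from the thing itself.
- env.masks_of(camera, label): "region" (420x560 bool, what is visible of it) and "bbox" ([left, top, right, bottom] in pixels, round what is visible of it).
- env.place_of(camera, label): "xy" ([column, row] in pixels: a listed point, or the origin of a listed thing).
The state is a dict: "time": time; "qpos": joint angles; "qd": joint speeds; "joint_efforts": joint torques, N m; "tool_pos": TCP position; "eef_rot": TCP orientation; "force": force on the tool from outside, world axes, zero at the start; "torque": the same for the moment, N m; "grip_width": finger opening in mm.
Only numpy, scipy, OpenCV 4.12 (cv2) and the standard library are available. Lean on these libraries where they do the work, as an engineer would, in place of code of your own. Each camera call takes 0.05 s, during which the arm holds its last target. There are 200 camera calls.

### The job

Pick up the aluminium press platen, lower it squarely over the tall guide rod of the vial stand without letting it bind, and press the stopper ring beneath it fully home on the vials. Once it is home keep pressing with about 20 N (never more than 35 N) for one second, then let go and leave the platen resting flat on the ring. Do not disturb the other things on the bench.

Things in the scene. Friction and masses are not known exactly. Their poses are not given: they have to be found in the camera images.
- stand: vial stand fixed to the bench: round grey base 124 mm across and 18 mm high, on it a white block 100 mm across with six glass vials, clamped at a height that differs each time: vial rims 56 to 76 mm up, not measured. Origin: centre of the base's underside, on the rod's axis; z up. Lengths named as 'up' are above this origin
- guide_rod: plain steel guide rod, 12 mm diameter, vertical, fixed in the middle of the stand; straight up to 166 mm, then a taper to 6 mm diameter at its tip 174 mm up. Same origin as the stand
- rod_tip (a point): centre of the guide rod's tip, 174 mm up
- stopper_ring: dark ring with six stoppers below it, 100 mm outside, 32 mm inside, 8 mm thick, level round the rod, clear of it. Origin: centre of its underside. It only slides vertically, stays where it is left, and takes about 9 N to push down slowly. It starts 4 to 22 mm proud (underside above the vial rims) and comes to a hard stop on the rims when home: that height must be felt
- platen_center (a point): centre of the loose press platen, on its bore's axis, half-way up (45 mm above its underside); starts standing on its foot. x and y are square to the flat faces of its 30 x 30 mm sleeve. Grip the sleeve across two opposite faces about 15 mm under its top: with the ring home the rod stands 0 to 20 mm above the sleeve's top, between the fingers
- platen: the same press platen, aluminium, 0.28 to 0.45 kg: a flat square foot 80 x 80 mm, 12 mm thick, with a square sleeve 30 x 30 mm standing in its middle, 90 mm high in all, and one vertical bore of 13.8 mm right through foot and sleeve. Origin: centre of its underside
- petri_dish: closed clear petri dish, 90 mm across, 15 mm high; loose bystander, leave it alone; origin: middle of its underside
- reagent_bottle: white bottle, 66 mm across, 145 mm tall; loose bystander, leave it alone; origin: middle of its underside
- small_bottle: small pinkish bottle, 42 mm across, 75 mm tall; loose bystander, leave it alone; origin: middle of its underside
- tip_rack: dark green rack of pale green pipette tips, 82 x 122 mm, 55 mm high; loose bystander, leave it alone; origin: middle of its underside
- steel_collar: plain steel collar, 38 mm outside, 20 mm bore, 14 mm high; loose bystander, leave it alone; origin: middle of its underside
- pipette: white hand pipette lying flat, 240 mm long, 26 mm high; loose bystander, leave it alone; origin: middle of its underside
Things that resemble listed ones, but are neither listed nor needed, are in the scene too. Of the things like the platen, leave any that is pink or purple; of the rest the larger one is meant.

How it is judged:
By the outcome, as a careful person would: the job done as asked, in the order asked, and still so for the second after the job is handed in, with the robot touching nothing.
It also fails if it takes over 61 s, if anything falls off the work surface, if the arm or the gripper's body presses on something with over 40 N, if the wrist force passes 120 N, or if a joint passes its speed limit or range.

## Working session

There is one attempt and no reset: what is moved stays moved. The work goes in short steps, Python scripts to look and compute and a shell command to move; the robot and the scene stay as the last step left them, time stands still between calls to the robot, and variables do not carry over. Pictures are saved under pics/ and viewed, about 8 in all and at most 12, crops included, and the job is handed in when it is done.

```bash
mkdir -p pics
cat > h.py <<'E'
import numpy as np, cv2
from bench import env
from scipy.spatial.transform import Rotation as R
def ray(s,uv):
    K=np.array(s["intrinsics"],float);d=np.array(s["dist_coeffs"],float)
    p=cv2.undistortPoints(np.array(uv,float).reshape(-1,1,2),K,d).reshape(-1,2)
    T=np.linalg.inv(np.array(s["camera_from_world"],float))
    r=np.c_[p,np.ones(len(p))]@T[:3,:3].T
    return T[:3,3],r
def at_z(s,uv,z):
    o,r=ray(s,uv); return o+r*((z-o[2])/r[:,2])[:,None]
def cloud(s,mask=None):
    D=s["depth"]; m=D>0
    if mask is not None: m&=mask
    v,u=np.nonzero(m); o,r=ray(s,np.c_[u,v]); return o+r*D[v,u][:,None],np.c_[u,v]
def proj(s,P):
    T=np.array(s["camera_from_world"],float)
    return cv2.projectPoints(np.array(P,float).reshape(-1,3),cv2.Rodrigues(T[:3,:3])[0],T[:3,3],np.array(s["intrinsics"],float),np.array(s["dist_coeffs"],float))[0].reshape(-1,2)
def tri(sa,ua,sb,ub):
    o1,r1=ray(sa,ua);o2,r2=ray(sb,ub);r1=r1[0];r2=r2[0]
    t=np.linalg.lstsq(np.c_[r1,-r2],o2-o1,rcond=None)[0]
    a=o1+r1*t[0];b=o2+r2*t[1];return (a+b)/2,np.linalg.norm(a-b)
E
python3 - <<'E'
from h import *
o=env.get_obs();print({k:np.round(v,3) for k,v in o.items()})
S={}
for c in("side","top"):
    s=env.snapshot(c);S[c]=s
    cv2.imwrite(f"pics/{c}0.png",s["color"][:,:,::-1]); print(c,np.round(np.linalg.inv(s["camera_from_world"])[:3,3]))
    for l in("platen","platen_center","rod_tip","stand","stopper_ring"):
        print(c,l,[(np.round(d["xy"],1),round(d["p"],2)) for d in env.place_of(c,l)])
    for l in ("platen",):
        for d in env.masks_of(c,l):
            m=np.array(d["region"]);P,_=cloud(s,m);print("mask",d["bbox"],round(d["p"],2),np.round(np.median(P,0)),np.round(np.percentile(P,[2,98],axis=0)))
E
```

```text
{'time': np.float64(0.0), 'qpos': array([-1.177,  0.469, -0.049,  1.534,  0.024,  1.141, -0.082]), 'qd': array([-0.001,  0.   , -0.   , -0.   , -0.001,  0.001,  0.001]), 'joint_efforts': array([-0.0000e+00, -5.1030e+01, -4.7000e-02, -2.3772e+01,  1.1000e-02,
        7.0000e-03, -0.0000e+00]), 'tool_pos': array([276.684, 615.027, 230.23 ]), 'eef_rot': array([ 0.21 ,  0.978, -0.001, -0.   ]), 'force': array([ 0.207, -0.959, -0.346]), 'torque': array([-0.012,  0.028, -0.013]), 'grip_width': np.float64(85.605)}
side [327. 510. 645.]
side platen [(array([314., 335.]), 0.97), (array([207.7, 342.9]), 0.93), (array([248.1, 406.5]), 0.88), (array([252.6, 289.8]), 0.57)]
side platen_center [(array([207.8, 334.6]), 0.79), (array([315.4, 317. ]), 0.79), (array([251.7, 279. ]), 0.77), (array([245.2, 401.3]), 0.71), (array([251.5, 293.9]), 0.7)]
side rod_tip [(array([348.9, 118.6]), 0.77)]
side stand [(array([337.9, 184.6]), 0.81)]
side stopper_ring [(array([340.4, 183.9]), 0.7), (array([344.5, 159.7]), 0.61), (array([174.4, 265.5]), 0.28)]
mask [284.3, 297.3, 345.3, 362.8] 0.92 [432. 177.  14.] [
[... 588 characters left out ...]
center [(array([235.7, 266.9]), 0.97), (array([245.4, 211.7]), 0.87), (array([196.7, 207.1]), 0.75), (array([170.9, 248.1]), 0.61), (array([395.6, 219.4]), 0.55)]
top rod_tip [(array([364.2, 294.9]), 0.71), (array([404.7, 215.3]), 0.61)]
top stand [(array([388.1, 222.5]), 0.91)]
top stopper_ring [(array([395.7, 219.2]), 0.71)]
mask [158.3, 237.8, 191.2, 266.8] 0.92 [476. 318.  10.] [[445. 290.  -1.]
 [506. 356.  68.]]
mask [215.8, 243.7, 259.1, 287.8] 0.84 [439. 164.  13.] [[393. 122.   7.]
 [482. 212.  93.]]
mask [188.9, 202.8, 211.6, 220.8] 0.78 [581. 258.  10.] [[557. 237.   4.]
 [608. 290.  65.]]
mask [230.1, 194.3, 264.6, 231.4] 0.68 [568. 140.  13.] [[533. 103.   6.]
 [611. 183.  93.]]
```

View pics/side0.png

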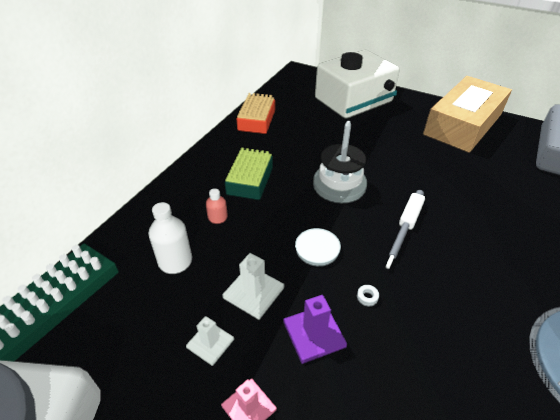

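View pics/top0.png

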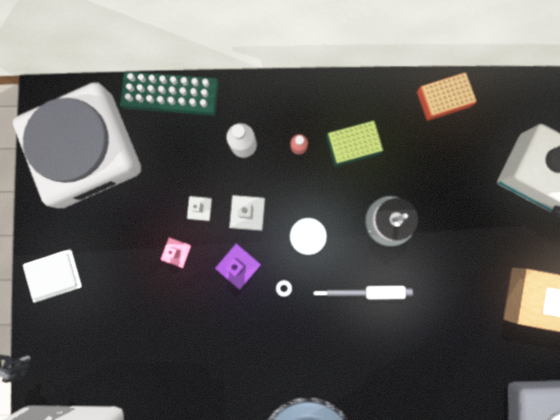

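The side and top views show the target: the larger grey platen, at side (253,285) and top (247,212). The purple, pink and small grey ones are look-alikes. The stand is at side (341,175) and top (390,222). Next I measure both.

Run:
```python
from h import *
S={c:env.snapshot(c) for c in("side","top")}
for c,s in S.items():
    P,uv=cloud(s); 
    near=(abs(P[:,0]-570)<70)&(abs(P[:,1]-143)<70)
    Q=P[near]
    f=Q[(Q[:,2]>7)&(Q[:,2]<20)]; t=Q[(Q[:,2]>84)&(Q[:,2]<98)]
    print(c,"foot",np.median(f[:,2]),cv2.minAreaRect(f[:,:2].astype(np.float32)),"top",np.median(t[:,2]),len(t),cv2.minAreaRect(t[:,:2].astype(np.float32)))
    for d in env.masks_of(c,"platen"):
        b=d["bbox"]; cc=((b[0]+b[2])/2,(b[1]+b[3])/2); w=proj(s,[570,143,20])[0]
        if np.hypot(*(w-cc))<25:
            m=np.array(d["region"]);Pm,_=cloud(s,m);g=Pm[(Pm[:,2]>7)&(Pm[:,2]<20)];print(" mask foot",cv2.minAreaRect(g[:,:2].astype(np.float32)))
    # grey-value contour of platen -> rectify foot plane
    g=cv2.cvtColor(s["color"],cv2.COLOR_RGB2GRAY)
    r=[d["xy"] for d in env.place_of(c,"rod_tip")];print(" tip",r,[at_z(s,x,174)[0].round(1) for x in r])
    r=[d["xy"] for d in env.place_of(c,"stand")];print(" stand",[at_z(s,x,0)[0].round(1) for x in r])
    r=[d["xy"] for d in env.place_of(c,"platen_center")];print(" pc",[at_z(s,x,45)[0].round(1) for x in r])
    r=[d["xy"] for d in env.place_of(c,"platen")];print(" pl",[at_z(s,x,0)[0].round(1) for x in r])
    k=proj(s,[[570,143,45],[515,-141,90]])
    a=[s["color"][int(y)-55:int(y)+55,int(x)-55:int(x)+55] for x,y in k]
    cv2.imwrite(f"pics/crop_{c}.png",cv2.resize(np.hstack(a),None,fx=3.6,fy=3.6,interpolation=cv2.INTER_CUBIC)[:,:,::-1]); print(" crop0",k.astype(int)-55)
# stand
s=S["top"];P,uv=cloud(s)
for m in env.masks_of("top","stand")[:1]+env.masks_of("top","stopper_ring")[:1]:
    Q,_=cloud(s,np.array(m["region"]));print(m["bbox"],np.percentile(Q,[2,50,98],axis=0).round(1),np.histogram(Q[:,2],bins=np.arange(0,190,6))[0])
```

```text
side foot 12.887810931618787 ((571.2924194335938, 143.94735717773438), (82.1934814453125, 81.21990966796875), 85.04668426513672) top 90.5604763676858 290 ((571.4422607421875, 143.6909637451172), (31.495651245117188, 30.9107608795166), 84.19447326660156)
 mask foot ((571.3455810546875, 143.85592651367188), (81.97563934326172, 81.18026733398438), 84.67428588867188)
 tip [[346.5, 119.7]] [array([ 551.2, -217.2,  174. ])]
 stand []
 pc [array([572.4, 147.7,  45. ]), array([470.7, 327.8,  45. ]), array([577.9, 269. ,  45. ]), array([440.2, 162.4,  45. ])]
 pl [array([477.1, 319.6,   0. ]), array([574.1, 133.2,   0. ]), array([435.3, 171.2,   0. ]), array([585. , 263.5,   0. ])]
 crop0 [[197 223]
 [289 121]]
top foot 12.295772519860975 ((577.3593139648438, 143.9169158935547), (116.94744110107422, 113.717041015625), 79.55220794677734) top 90.64466861931373 145 ((571.34033203125, 142.87664794921875), (30.1363525390625, 29.999549865722656), 84.75103759765625)
 mask foot ((571.5106811523438, 142.96070861816406), (80.14588165283203, 80.29766845703125), 84.75456237792969)
 tip [[407.3, 215.0]] [array([ 548.5, -216.2,  174. ])]
 stand [array([ 545.5, -205.2,    0. ]), array([ 745.5, -124.2,    0. ])]
 pc [array([441.7, 165.9,  45. ]), array([571.5, 144.3,  45. ]), array([585.8, 268. ,  45. ]), array([473.1, 321.3,  45. ])]
 pl [array([471.7, 324. ,   0. ]), array([435.7, 164.6,   0. ]), array([574.5, 138.6,   0. ]), array([575.4, 263.9,   0. ])]
 crop0 [[190 157]
 [311 177]]
[364.2, 195.7, 419.9, 247.3] [[ 491.4 -255.3    4.5]
 [ 542.1 -201.2   82.5]
 [ 598.2 -154.3  133.8]] [ 37  15 180 264  10  14  11  36 130  20   3   4   7 574 657   8   4   3
   3   2   3   4   3   3   4   1   5   8  13   5   0]
[376.6, 195.6, 416.1, 243.7] [[ 499.6 -256.6   78. ]
 [ 544.3 -210.6   84.2]
 [ 590.9 -167.    88.9]] [  0   0   2   4   0   0   0   5   8   1   0   0   5 568 651   6   0   0
   0   0   0   0   0   0   0   0   0   0   3   0   0]
```

```bash
cat >> h.py <<'E'
def to(xyz,yaw):
    "tool-axis shift and turn to bring TCP to xyz, pointing down, tool y at yaw deg"
    o=env.get_obs();r=R.from_quat(o["eef_rot"]);a=np.radians(yaw)
    y=np.array([np.cos(a),np.sin(a),0]);z=np.array([0,0,-1.]);x=np.cross(y,z)
    w=(r.inv()*R.from_matrix(np.c_[x,y,z])).as_rotvec(degrees=True)
    return np.r_[w,r.inv().apply(np.array(xyz)-o["tool_pos"])].round(2)
E
python3 - <<'E'
from h import *
from scipy.optimize import least_squares
print("to platen",to([571.4,143.4,230],-5.3), to([571.4,143.4,56],-5.3))
def circ(Q,r):
    f=least_squares(lambda p:np.hypot(Q[:,0]-p[0],Q[:,1]-p[1])-r,Q[:,:2].mean(0),loss="soft_l1");return f.x.round(2),f.cost/len(Q)
for c in("side","top"):
    s=env.snapshot(c);P,uv=cloud(s)
    n=np.hypot(P[:,0]-547,P[:,1]+211)<75;Q=P[n]
    for lo,hi,r in((12,24,62),(76,92,50)):
        q=Q[(Q[:,2]>lo)&(Q[:,2]<hi)].astype(np.float32);zz=np.median(q[:,2])
        h=cv2.convexHull(q[:,:2])[:,0]
        print(c,"z",zz.round(1),"hull circ",circ(h,r),cv2.minEnclosingCircle(h))
    q=Q[(Q[:,2]>100)&(Q[:,2]<170)];print(c,"rod",len(q),[(a,q[(q[:,2]>a)&(q[:,2]<a+15)].mean(0).round(1)) for a in(100,115,130,145)],Q[:,2].max())
E
python3 -m creep '[[0,0,71,-463,-310,0,1],[0,0,71,-463,-310,0,1],[0,0,71,-463,-310,0,1],[0,0,71,-463,-310,0,1],[0,0,71,-463,-310,0,1],[0,0,71,-463,-310,0,1],[0,0,71,-463,-310,0,1],[0,0,71,-463,-310,0,1],[0,0,71,-463,-310,0,1],[0,0,71,-463,-310,0,1],[0,0,71,-463,-310,0,1],[0,0,71,-463,-310,0,1],[0,0,71,-463,-310,0,1],[0,0,71,-463,-310,0,1],[0,0,71,-463,-310,0,1],[0,0,71,-463,-310,0,1],[0,0,71,-463,-310,0,1],[0,0,71,-463,-310,0,1]]'
```

```text
to platen [ 0.0000e+00 -1.0000e-02  7.1080e+01 -4.6230e+02 -3.0981e+02  1.3100e+00] [ 0.0000e+00 -1.0000e-02  7.1080e+01 -4.6231e+02 -3.0982e+02  1.7531e+02]
time: 2.95
tool_pos: [571.2, 145.1, 231.2]
eef_rot: [0.737, 0.675, 0.0, -0.001]
force: [-0.9, -0.5, -0.2]
grip_width: 85.2Traceback (most recent call last):
  File "<stdin>", line 11, in <module>
cv2.error: OpenCV(4.12.0) /io/opencv/modules/imgproc/src/convhull.cpp:143: error: (-215:Assertion failed) total >= 0 && (depth == CV_32F || depth == CV_32S) in function 'convexHull'
```

```bash
cat > st.py <<'E'
from h import *
from scipy.optimize import least_squares
def circ(Q,r):
    f=least_squares(lambda p:np.hypot(Q[:,0]-p[0],Q[:,1]-p[1])-r,Q[:,:2].mean(0),loss="soft_l1");return f.x.round(2)
for c in("side","top"):
    s=env.snapshot(c);P,uv=cloud(s)
    n=np.hypot(P[:,0]-547,P[:,1]+211)<75;Q=P[n]
    for lo,hi,r in((12,24,62),(76,92,50)):
        q=Q[(Q[:,2]>lo)&(Q[:,2]<hi)]
        if len(q)<50: continue
        h=cv2.convexHull(np.array(q[:,:2],np.float32,order="C"))[:,0]
        print(c,"z",np.median(q[:,2]).round(1),len(q),"hull circ",circ(h,r),cv2.minEnclosingCircle(h))
    q=Q[(Q[:,2]>100)&(Q[:,2]<185)];print(c,"rod",len(q),[(a,len(k),k.mean(0).round(1)) for a in range(100,180,15) if len(k:=q[(q[:,2]>a)&(q[:,2]<a+15)])],Q[:,2].max())
    print(c,"tip",[(at_z(s,d["xy"],174)[0].round(1),np.round(d["xy"],1)) for d in env.place_of(c,"rod_tip")])
E
python3 st.py; python3 -c "
from h import *
print(to([571.4,143.4,56],-5.3),env.get_obs()['tool_pos'])"
```

```text
side z 18.6 601 hull circ [ 544.26 -211.96] ((544.2361450195312, -210.6971435546875), 61.52479934692383)
side z 84.4 949 hull circ [ 544.56 -211.9 ] ((543.83544921875, -212.33050537109375), 51.03447723388672)
side rod 173 [(100, 32, array([ 543.6, -208.7,  107.5])), (115, 31, array([ 543.6, -209.1,  122.3])), (130, 36, array([ 544. , -208.5,  138. ])), (145, 34, array([ 543.8, -208.9,  152.9])), (160, 39, array([ 544. , -209.6,  168. ])), (175, 1, array([ 546. , -212. ,  175.3]))] 175.30317986439167
side tip [(array([ 555.7, -226.5,  174. ]), array([346.1, 117. ]))]
top z 18.5 450 hull circ [ 546.42 -212.74] ((546.402587890625, -211.588623046875), 62.03254699707031)
top z 84.1 1246 hull circ [ 546.47 -212.11] ((546.5158081054688, -211.44815063476562), 50.26080322265625)
top rod 61 [(100, 8, array([ 545.2, -206.3,  107.6])), (115, 8, array([ 545. , -206.1,  122.8])), (130, 10, array([ 544.3, -206.9,  137.5])), (145, 7, array([ 545.8, -206.6,  153.1])), (160, 22, array([ 545.6, -209.4,  168.4])), (175, 6, array([ 546.6, -210. ,  175.7]))] 176.56954018068677
top tip [(array([559.8, 126.9, 174. ]), array([248.2, 211.8])), (array([ 543.3, -214.7,  174. ]), array([406.7, 217.4]))]
[-1.0000e-02 -2.0000e-02  2.0000e-01 -8.3000e-01 -3.0000e-02  1.7531e+02] [571.52607925 144.15439438 231.31289154]
```

```bash
python3 -m creep '[[0,0,0,-1,0,40,1],[0,0,0,-1,0,80,1],[0,0,0,-1,0,110,1],[0,0,0,-1,0,130,1],[0,0,0,-1,0,150,1],[0,0,0,-1,0,165,1],[0,0,0,-1,0,175,1],[0,0,0,-1,0,175,1],[0,0,0,-1,0,175,1]]'
python3 - <<'E'
from h import *
s=env.snapshot("side");x,y=proj(s,[571,143,70])[0].astype(int)
cv2.imwrite("pics/g1.png",cv2.resize(s["color"][max(0,y-80):y+80,x-100:x+100],None,fx=4,fy=3.7)[:,:,::-1])
E
```

```text
time: 3.9
tool_pos: [571.9, 142.2, 56.3]
eef_rot: [0.738, 0.674, -0.0, -0.0]
force: [0.6, -0.4, 1.1]
grip_width: 85.6
```

View pics/g1.png

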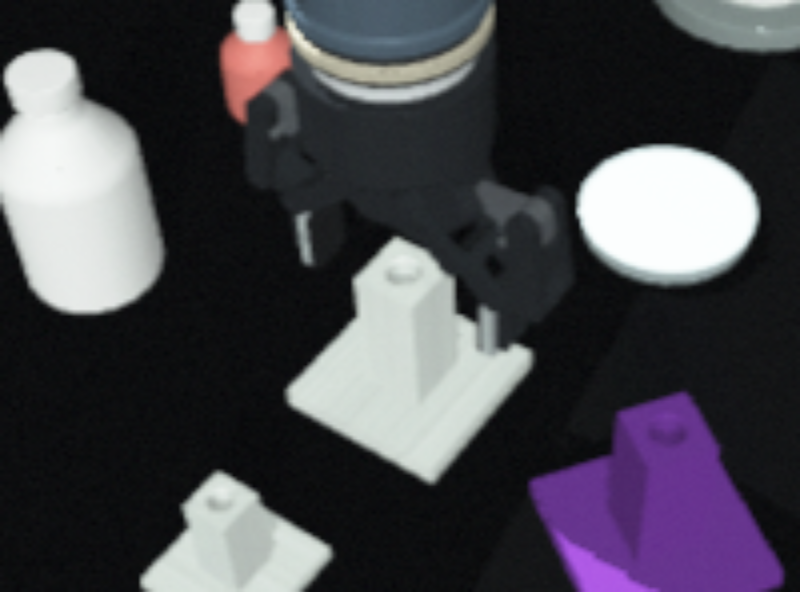

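The open jaws straddle the sleeve of the right platen (sleeve at about (405,310) in the crop, fingers at (305,235) and (490,320)). Closing on it.

```bash
python3 -m creep '[[0,0,0,0,0,0,0.3],[0,0,0,0,0,0,0.2],[0,0,0,0,0,0,0.2],[0,0,0,0,0,0,0],[0,0,0,0,0,0,0],[0,0,0,0,0,0,0],[0,0,0,0,0,0,0],[0,0,0,0,0,0,0],[0,0,0,0,0,0,0],[0,0,0,0,0,0,0],[0,0,0,0,0,0,0],[0,0,0,0,0,0,0]]' 80
python3 -m creep '[[0,0,0,0,0,-10,0],[0,0,0,0,0,-40,0],[0,0,0,0,0,-80,0],[0,0,0,0,0,-120,0],[0,0,0,0,0,-160,0],[0,0,0,0,0,-180,0],[0,0,0,0,0,-190,0],[0,0,0,0,0,-190,0],[0,0,0,0,0,-190,0]]'
python3 - <<'E'
from h import *
o=env.get_obs();print(o["tool_pos"],o["force"],o["torque"])
print(to([545.5,-211.5,246],-5.3))
E
```

```text
time: 4.95
tool_pos: [572.4, 142.0, 56.9]
eef_rot: [0.739, 0.674, 0.0, 0.0]
force: [1.0, -0.6, 4.7]
grip_width: 29.2
time: 5.7
tool_pos: [570.5, 141.8, 244.6]
eef_rot: [0.739, 0.674, -0.001, -0.001]
force: [-0.3, 0.3, -4.3]
grip_width: 28.8
[570.53514607 141.80050903 244.62296402] [-0.34787267  0.29417434 -4.31012447] [-0.04621909  0.04398337 -0.01109173]
[-1.7000e-01  6.0000e-02  9.0000e-02 -3.5412e+02  7.1600e+00 -1.0300e+00]
```

```bash
python3 -m creep '[[0,0,0,-15,0,-15,0],[0,0,0,-50,1,-20,0],[0,0,0,-90,2,-20,0],[0,0,0,-130,3,-20,0],[0,0,0,-170,4,-20,0],[0,0,0,-210,5,-20,0],[0,0,0,-250,6,-20,0],[0,0,0,-290,7,-20,0],[0,0,0,-320,7,-20,0],[0,0,0,-340,7,-20,0],[0,0,0,-350,7,-20,0],[0,0,0,-354,7,-20,0],[0,0,0,-354,7,-20,0],[0,0,0,-354,7,-20,0],[0,0,0,-354,7,-20,0],[0,0,0,-354,7,-20,0]]'
cat > pl.py <<'E'
from h import *
import sys,time
o=env.get_obs();tz=o["tool_pos"][2];print(o["tool_pos"].round(2),R.from_quat(o["eef_rot"]).as_matrix().round(4)[2],o["force"].round(1),o["torque"].round(2))
for c in("side","top"):
    s=env.snapshot(c);P,uv=cloud(s);u=tz-56.5
    n=np.hypot(P[:,0]-o["tool_pos"][0],P[:,1]-o["tool_pos"][1])<68;Q=P[n]
    f=Q[(Q[:,2]>u+6)&(Q[:,2]<u+19)]
    print(c,len(f),np.median(f[:,2]) if len(f) else 0)
    if len(f)>100:
        A=np.c_[f[:,:2]-f[:,:2].mean(0),np.ones(len(f))];g=abs(f[:,2]-np.median(f[:,2]))<3;print(" tilt",np.linalg.lstsq(A[g],f[g,2],rcond=None)[0])
        print(" ",cv2.minAreaRect(np.array(f[:,:2],np.float32,order="C")),np.percentile(f,[1,99],axis=0).round(1))
    x,y=proj(s,[o["tool_pos"][0],o["tool_pos"][1],170])[0].astype(int)
    cv2.imwrite(f"pics/{sys.argv[1]}_{c}.png",cv2.resize(s["color"][max(0,y-70):y+70,x-70:x+70],None,fx=4,fy=4,interpolation=cv2.INTER_CUBIC)[:,:,::-1])
E
python3 pl.py a
```

```text
time: 7.03
tool_pos: [547.1, -209.2, 266.0]
eef_rot: [0.738, 0.675, 0.0, -0.0]
force: [1.1, 0.8, -4.0]
grip_width: 29.1
[ 547.11 -209.23  265.97] [ 1.e-03 -4.e-04 -1.e+00] [ 1.1  0.8 -4. ] [-0.02 -0.03 -0.06]
side 783 221.9120785154907
 tilt [ 1.89622713e-03 -3.98887305e-03  2.21932037e+02]
  ((544.3148803710938, -208.018310546875), (84.29932403564453, 80.7552490234375), 84.68476104736328) [[ 503.1 -245.6  215.8]
 [ 585.5 -165.2  227.6]]
top 771 221.93247991567614
 tilt [2.28816760e-03 2.43033699e-03 2.21935593e+02]
  ((546.988525390625, -195.46890258789062), (58.633636474609375, 80.64668273925781), 84.83003234863281) [[ 507.6 -218.6  217.6]
 [ 586.7 -165.1  226. ]]
```

View pics/a_side.png

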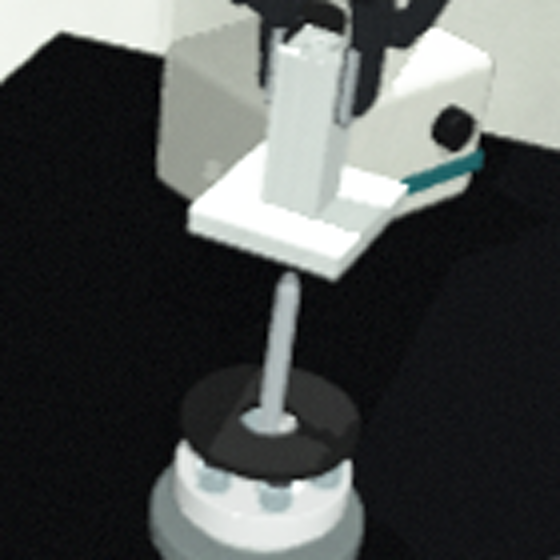

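The platen hangs level in the jaws (foot corners at about (190,220), (335,275), (405,190)), with the rod tip at (290,280) just below it. Next is a finer measurement of the offset, within each camera.

```bash
cat > off.py <<'E'
from h import *
from scipy.optimize import least_squares
o=env.get_obs();tz=o["tool_pos"][2];print(o["tool_pos"].round(2))
a=np.radians(-5.2);E=np.array([[np.cos(a),np.sin(a)],[-np.sin(a),np.cos(a)]])
for c in("side","top"):
    s=env.snapshot(c);P,uv=cloud(s)
    Q=P[np.hypot(P[:,0]-o["tool_pos"][0],P[:,1]-o["tool_pos"][1])<66]
    f=Q[(Q[:,2]>tz-50)&(Q[:,2]<tz-38)];z=np.median(f[:,2]);f=f[abs(f[:,2]-z)<2]
    e=f[:,:2]@E.T; b=[]
    for k in(0,1):   # edges: medians of per-strip extremes
        w=e[:,1-k];lo,hi=np.percentile(w,[5,95]);L=[];H=[]
        for t in np.arange(lo,hi,4):
            m=e[(w>=t)&(w<t+4),k]
            if len(m)>3:L.append(m.min());H.append(m.max())
        b.append((np.percentile(L,20),np.percentile(H,80)))
    b=np.array(b);print(c,"edges",b.round(1),"size",(b[:,1]-b[:,0]).round(1),"mid world",(E.T@b.mean(1)).round(1),"from hi",(E.T@(b[:,1]-40.3)).round(1))
    Q=P[np.hypot(P[:,0]-547,P[:,1]+211)<75]
    for lo,hi,r in((12,24,62),(76,92,50)):
        q=Q[(Q[:,2]>lo)&(Q[:,2]<hi)]
        if len(q)<100:continue
        h=cv2.convexHull(np.array(q[:,:2],np.float32,order="C"))[:,0];print(c,"circle",len(h),least_squares(lambda p:np.hypot(h[:,0]-p[0],h[:,1]-p[1])-r,[546,-212],loss="soft_l1").x.round(1))
    # rod edges in the picture: rows between ring and tip
    if c=="side":
        g=cv2.cvtColor(s["color"],cv2.COLOR_RGB2GRAY).astype(float);R_=[]
        for zz in np.arange(100,164,4):
            u,v=proj(s,[545.5,-212,zz])[0];v0=int(round(v));x=np.arange(int(u)-9,int(u)+10);l=g[v0,x]-np.percentile(g[v0,x],30);l[l<25]=0
            o_,r_=ray(s,[[ (l*x).sum()/l.sum(),v0]]);n=np.cross(r_[0],[0,0,1]);n/=np.linalg.norm(n)
            R_.append(n@(np.array([545.5,-212,0])-o_))
        print("rod lateral offset of (545.5,-212) from its image ray plane: %.2f sd %.2f"%(np.median(R_),np.std(R_)),"along",n[:2].round(3))
E
python3 off.py
```

```text
[ 546.95 -209.97  266.27]
side edges [[ 521.2  601. ]
 [-198.4 -117.5]] size [79.9 80.9] mid world [ 544.5 -208.1] from hi [ 544.1 -207.9]
side circle 26 [ 544.4 -211.8]
side circle 26 [ 545.  -211.8]
rod lateral offset of (545.5,-212) from its image ray plane: 0.23 sd 0.09 along [-0.957 -0.289]
top edges [[ 522.7  602.1]
 [-167.2 -117.2]] size [79.4 50. ] mid world [ 547.2 -192.6] from hi [ 545.2 -207.7]
top circle 33 [ 546.7 -213.1]
top circle 25 [ 546.5 -213.1]
```

```bash
python3 -m creep '[[0,0,0,-4.4,0.9,8,0],[0,0,0,-4.4,0.9,16,0],[0,0,0,-4.4,0.9,24,0],[0,0,0,-4.4,0.9,30,0],[0,0,0,-4.4,0.9,32,0],[0,0,0,-4.4,0.9,32,0],[0,0,0,-4.4,0.9,32,0]]'; python3 off.py; python3 pl.py b
```

```text
time: 7.82
tool_pos: [547.2, -215.7, 234.2]
eef_rot: [0.739, 0.674, -0.0, -0.0]
force: [0.8, 0.2, -4.6]
grip_width: 28.9
[ 547.19 -215.71  234.15]
side edges [[ 521.8  601.7]
 [-203.1 -123.6]] size [79.8 79.4] mid world [ 544.6 -213.6] from hi [ 544.2 -214.1]
side circle 28 [ 544.1 -211.7]
side circle 31 [ 544.3 -212. ]
rod lateral offset of (545.5,-212) from its image ray plane: -0.02 sd 5.20 along [-0.962 -0.274]
top edges [[ 523.6  603. ]
 [-171.3 -122.8]] size [79.4 48.6] mid world [ 547.7 -197.5] from hi [ 545.6 -213.4]
top circle 32 [ 546.4 -213. ]
top circle 26 [ 546.4 -213.3]
[ 547.38 -215.88  234.63] [-1.e-04  7.e-04 -1.e+00] [-0.   0.4 -3.6] [ 0.01 -0.02  0.  ]
side 750 190.63052673313243
 tilt [ 6.14689520e-04 -9.84682549e-04  1.90702339e+02]
  ((544.541015625, -214.63796997070312), (84.89971923828125, 81.09996032714844), 85.37543487548828) [[ 502.9 -252.3  184.5]
 [ 585.5 -171.3  195.9]]
top 730 190.60893023407402
 tilt [3.41374260e-03 2.81585418e-03 1.90642483e+02]
  ((547.332275390625, -201.44805908203125), (58.15690231323242, 80.63107299804688), 85.78831481933594) [[ 507.  -225.2  185.9]
 [ 587.8 -171.2  195.3]]
```

View pics/b_side.png

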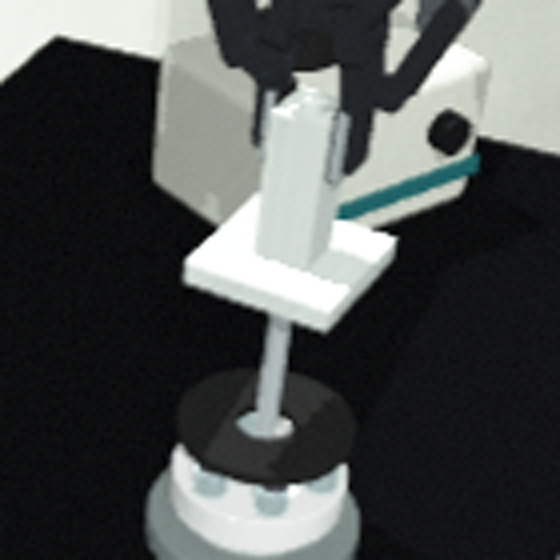

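The foot now covers the rod tip, and the rod runs up into its middle (rod at (280,325) in the crop). The remaining offset is about +1 mm in y. I correct that and descend slowly, feeling for contact.

```bash
python3 -m creep '[[0,0,0,1,0,2,0],[0,0,0,1,0,4,0],[0,0,0,1,0,5,0],[0,0,0,1,0,6,0],[0,0,0,1,0,7,0],[0,0,0,1,0,8,0],[0,0,0,1,0,8,0]]'; python3 -c "
from h import *
o=env.get_obs();print(o['force'].round(2),o['torque'].round(2),o['tool_pos'].round(2))"
```

```text
time: 8.6
tool_pos: [547.1, -214.7, 226.0]
eef_rot: [0.739, 0.674, -0.0, -0.0]
force: [-0.1, 0.4, -4.2]
grip_width: 29.1
[-0.06  0.43 -4.25] [-0.02  0.05 -0.  ] [ 547.08 -214.66  226.01]
```

```bash
python3 -m creep '[[0,0,0,0,0,1,0],[0,0,0,0,0,2,0],[0,0,0,0,0,3,0],[0,0,0,0,0,3,0]]'; python3 -m creep '[[0,0,0,0,0,1,0],[0,0,0,0,0,2,0],[0,0,0,0,0,3,0],[0,0,0,0,0,3,0]]';python3 -c "
from h import *
o=env.get_obs();print(o['force'].round(2),o['torque'].round(2),o['tool_pos'].round(2))"
```

```text
time: 8.93
tool_pos: [547.1, -214.6, 223.0]
eef_rot: [0.739, 0.674, -0.0, -0.0]
force: [0.1, 1.2, -4.1]
grip_width: 29.2
time: 9.27
tool_pos: [547.1, -214.6, 220.0]
eef_rot: [0.739, 0.674, -0.0, -0.0]
force: [0.1, 0.6, -4.6]
grip_width: 29.0
[ 0.05  0.6  -4.65] [ 0.05 -0.01  0.03] [ 547.15 -214.58  220.01]
```

```bash
python3 -m creep '[[0,0,0,0,0,1,0],[0,0,0,0,0,2,0],[0,0,0,0,0,3,0],[0,0,0,0,0,3,0]]'; python3 -m creep '[[0,0,0,0,0,2,0],[0,0,0,0,0,4,0],[0,0,0,0,0,6,0],[0,0,0,0,0,6,0]]';python3 -c "
from h import *
o=env.get_obs();print(o['force'].round(2),o['torque'].round(2),o['tool_pos'].round(2),R.from_quat(o['eef_rot']).as_matrix().round(4)[:,2])"
```

```text
time: 9.6
tool_pos: [547.1, -214.6, 217.0]
eef_rot: [0.739, 0.674, -0.0, -0.0]
force: [0.1, -0.6, -4.3]
grip_width: 29.0
time: 9.93
tool_pos: [547.0, -214.5, 210.7]
eef_rot: [0.739, 0.674, -0.0, -0.0]
force: [0.3, 0.7, -4.6]
grip_width: 28.8
[ 0.28  0.67 -4.62] [ 0.07 -0.03  0.01] [ 547.   -214.5   210.69] [-7.e-04  4.e-04 -1.e+00]
```

```bash
python3 -m creep '[[0,0,0,0,0,3,0],[0,0,0,0,0,6,0],[0,0,0,0,0,9,0],[0,0,0,0,0,12,0],[0,0,0,0,0,12,0]]'; python3 -m creep '[[0,0,0,0,0,3,0],[0,0,0,0,0,6,0],[0,0,0,0,0,9,0],[0,0,0,0,0,12,0],[0,0,0,0,0,12,0]]';python3 -c "
from h import *
o=env.get_obs();print(o['force'].round(2),o['torque'].round(2),o['tool_pos'].round(2),R.from_quat(o['eef_rot']).as_matrix().round(4)[:,2])"
```

```text
time: 10.35
tool_pos: [547.0, -214.4, 198.5]
eef_rot: [0.739, 0.674, -0.0, -0.0]
force: [0.3, 0.3, -4.8]
grip_width: 29.2
time: 10.77
tool_pos: [547.0, -214.4, 186.5]
eef_rot: [0.739, 0.674, -0.0, -0.0]
force: [1.3, 0.6, -4.4]
grip_width: 29.2
[ 1.32  0.6  -4.36] [ 0.1  -0.15 -0.05] [ 547.02 -214.42  186.5 ] [-8.e-04  4.e-04 -1.e+00]
```

```bash
python3 -m creep '[[0,0,0,0,0,3,0],[0,0,0,0,0,6,0],[0,0,0,0,0,9,0],[0,0,0,0,0,12,0],[0,0,0,0,0,12,0]]'; python3 -c "
from h import *
o=env.get_obs();print(o['force'].round(2),o['torque'].round(2),o['tool_pos'].round(2),R.from_quat(o['eef_rot']).as_matrix().round(4)[:,2])"
```

```text
time: 11.18
tool_pos: [547.0, -214.5, 174.5]
eef_rot: [0.739, 0.674, -0.0, -0.0]
force: [0.8, 0.5, -5.2]
grip_width: 28.8
[ 0.85  0.5  -5.23] [ 0.17 -0.21  0.01] [ 547.03 -214.47  174.54] [-7.e-04  3.e-04 -1.e+00]
```

```bash
python3 -m creep '[[0,0,0,0.2,0.3,3,0],[0,0,0,0.2,0.3,6,0],[0,0,0,0.2,0.3,9,0],[0,0,0,0.2,0.3,12,0],[0,0,0,0.2,0.3,12,0]]'; python3 -c "
from h import *
o=env.get_obs();print(o['force'].round(2),o['torque'].round(2),o['tool_pos'].round(2),R.from_quat(o['eef_rot']).as_matrix().round(4)[:,2])"
```

```text
time: 11.6
tool_pos: [547.1, -214.4, 162.5]
eef_rot: [0.739, 0.674, -0.0, -0.001]
force: [-0.4, 0.5, -4.4]
grip_width: 29.0
[-0.37  0.49 -4.41] [ 0.08 -0.07  0.01] [ 547.08 -214.44  162.46] [-1.3e-03  2.0e-04 -1.0e+00]
```

```bash
python3 -m creep '[[0,0,0,0,0,3,0],[0,0,0,0,0,6,0],[0,0,0,0,0,9,0],[0,0,0,0,0,12,0],[0,0,0,0,0,15,0],[0,0,0,0,0,17,0],[0,0,0,0,0,17,0]]'; python3 -c "
from h import *
o=env.get_obs();print(o['force'].round(2),o['torque'].round(2),o['tool_pos'].round(2),R.from_quat(o['eef_rot']).as_matrix().round(4)[:,2])"
```

```text
time: 12.18
tool_pos: [547.1, -214.4, 145.6]
eef_rot: [0.739, 0.674, -0.0, -0.0]
force: [0.2, 1.4, -4.5]
grip_width: 28.9
[ 0.22  1.38 -4.48] [-0.02  0.    0.01] [ 547.14 -214.44  145.64] [-1.1e-03  3.0e-04 -1.0e+00]
```

```bash
python3 -m creep '[[0,0,0,0,0,1,0],[0,0,0,0,0,2,0],[0,0,0,0,0,3,0],[0,0,0,0,0,4,0],[0,0,0,0,0,4,0]]'; python3 -m creep '[[0,0,0,0,0,0.5,0],[0,0,0,0,0,1,0],[0,0,0,0,0,1.5,0],[0,0,0,0,0,2,0]]';  python3 -m creep '[[0,0,0,0,0,0.5,0],[0,0,0,0,0,1,0],[0,0,0,0,0,1.5,0],[0,0,0,0,0,2,0]]'; python3 -c "
from h import *
o=env.get_obs();print(o['force'].round(2),o['torque'].round(2),o['tool_pos'].round(2),R.from_quat(o['eef_rot']).as_matrix().round(4)[:,2])"
```

```text
time: 12.6
tool_pos: [547.4, -214.5, 142.1]
eef_rot: [0.739, 0.674, -0.0, -0.0]
force: [-0.2, -0.3, -4.2]
grip_width: 28.9
time: 12.93
tool_pos: [547.6, -214.6, 140.3]
eef_rot: [0.739, 0.674, 0.0, 0.0]
force: [-1.4, -0.2, -0.0]
grip_width: 29.3
time: 13.27
tool_pos: [547.6, -214.6, 139.3]
eef_rot: [0.739, 0.674, 0.0, -0.0]
force: [-2.3, 1.2, 5.0]
grip_width: 29.2
[-2.29  1.15  4.96] [0.36 0.84 0.06] [ 547.63 -214.62  139.32] [ 4.e-04  5.e-04 -1.e+00]
```

```bash
for i in 1; do python3 -m creep '[[0,0,0,0,-0.4,0.5,0],[0,0,0,0,-0.4,1,0],[0,0,0,0,-0.4,1.5,0],[0,0,0,0,-0.4,2,0]]'; done; python3 -m creep '[[0,0,0,0,0,0.5,0],[0,0,0,0,0,1,0],[0,0,0,0,0,1.5,0]]'; python3 -c "
from h import *
o=env.get_obs();print(o['force'].round(2),o['torque'].round(2),o['tool_pos'].round(2),R.from_quat(o['eef_rot']).as_matrix().round(4)[:,2])"
```

```text
time: 13.6
tool_pos: [547.6, -214.6, 137.4]
eef_rot: [0.739, 0.674, 0.001, 0.0]
force: [-1.9, 1.1, 4.9]
grip_width: 29.1
time: 13.85
tool_pos: [547.6, -214.6, 135.9]
eef_rot: [0.739, 0.674, 0.001, 0.0]
force: [-2.1, 1.0, 5.0]
grip_width: 29.1
[-2.08  1.02  5.02] [0.31 0.72 0.01] [ 547.59 -214.59  135.94] [ 1.2e-03  3.0e-04 -1.0e+00]
```

```bash
python3 -m creep '[[0,0,0,0,-0.3,0.5,0],[0,0,0,0,-0.3,1,0],[0,0,0,0,-0.3,1.5,0],[0,0,0,0,-0.3,2,0]]'; python3 -c "
from h import *
o=env.get_obs();print(o['force'].round(2),o['torque'].round(2),o['tool_pos'].round(2),R.from_quat(o['eef_rot']).as_matrix().round(4)[:,2])"
```

```text
time: 14.18
tool_pos: [547.5, -214.6, 134.0]
eef_rot: [0.739, 0.674, 0.001, 0.001]
force: [-1.5, 0.9, 5.4]
grip_width: 29.1
[-1.47  0.93  5.39] [0.31 0.63 0.04] [ 547.53 -214.62  134.03] [ 1.8e-03  2.0e-04 -1.0e+00]
```

```bash
python3 -m creep '[[0,0,0,0,-0.2,0.5,0],[0,0,0,0,-0.2,1,0],[0,0,0,0,-0.2,1.5,0]]'; python3 -c "
from h import *
o=env.get_obs();print(o['force'].round(2),o['torque'].round(2),o['tool_pos'].round(2),R.from_quat(o['eef_rot']).as_matrix().round(4)[:,2])"
```

```text
time: 14.43
tool_pos: [547.5, -214.6, 132.6]
eef_rot: [0.739, 0.674, 0.001, 0.001]
force: [-1.2, 0.8, 5.2]
grip_width: 29.1
[-1.16  0.83  5.17] [0.26 0.49 0.  ] [ 547.49 -214.63  132.6 ] [ 2.1e-03  1.0e-04 -1.0e+00]
```

```bash
python3 -m creep '[[0,0,0,0,-0.1,0.5,0],[0,0,0,0,-0.1,1,0],[0,0,0,0,-0.1,1.5,0],[0,0,0,0,-0.1,2,0]]'
```

```text
time: 14.77
tool_pos: [547.6, -214.7, 131.3]
eef_rot: [0.739, 0.674, 0.001, 0.001]
force: [-2.3, 1.5, 12.7]
grip_width: 29.1
```

```bash
python3 -m creep '[[0,0,0,0,0,0.5,0],[0,0,0,0,0,1,0],[0,0,0,0,0,1.5,0]]'
```

```text
time: 15.02
tool_pos: [547.6, -214.7, 131.2]
eef_rot: [0.739, 0.674, 0.001, 0.001]
force: [-5.6, 4.5, 22.1]
grip_width: 29.3
```

```bash
python3 -m creep '[[0,0,0,0,0,0.5,0],[0,0,0,0,0,1,0],[0,0,0,0,0,1.5,0]]'; python3 -c "
from h import *
o=env.get_obs();print(o['force'].round(2),o['torque'].round(2),o['tool_pos'].round(2),R.from_quat(o['eef_rot']).as_matrix().round(4)[:,2])"
```

```text
time: 15.27
tool_pos: [547.7, -214.7, 131.1]
eef_rot: [0.739, 0.674, 0.002, 0.0]
force: [-7.9, 4.9, 31.7]
grip_width: 29.1
[-7.87  4.87 31.66] [1.17 2.61 0.06] [ 547.7  -214.75  131.13] [ 0.0031  0.0018 -1.    ]
```

The ring hit its stop at tool z of about 131.2. I sent one step too many and the force reached 31.7 N, so I back off to about 16 N on the sensor, which with the platen's weight is about 20 N on the ring.

```bash
python3 -m creep '[[0,0,0,0,0,-1.5,0],[0,0,0,0,0,-2.3,0],[0,0,0,0,0,-2.3,0],[0,0,0,0,0,-2.3,0]]'; python3 -c "
from h import *
o=env.get_obs();print(o['force'].round(2),o['torque'].round(2),o['tool_pos'].round(2),R.from_quat(o['eef_rot']).as_matrix().round(4)[:,2])"
```

```text
time: 15.6
tool_pos: [547.5, -214.7, 131.2]
eef_rot: [0.739, 0.674, 0.001, 0.001]
force: [-2.1, 2.1, 12.2]
grip_width: 28.9
[-2.1   2.05 12.18] [ 0.57  1.21 -0.01] [ 547.54 -214.68  131.17] [ 2.7e-03  6.0e-04 -1.0e+00]
```

```bash
python3 -m creep '[[0,0,0,0,0,0.8,0],[0,0,0,0,0,0.8,0],[0,0,0,0,0,0.8,0]]'; python3 -m creep '[[0,0,0,0,0,0,0],[0,0,0,0,0,0,0],[0,0,0,0,0,0,0],[0,0,0,0,0,0,0],[0,0,0,0,0,0,0],[0,0,0,0,0,0,0],[0,0,0,0,0,0,0],[0,0,0,0,0,0,0],[0,0,0,0,0,0,0],[0,0,0,0,0,0,0],[0,0,0,0,0,0,0],[0,0,0,0,0,0,0],[0,0,0,0,0,0,0],[0,0,0,0,0,0,0],[0,0,0,0,0,0,0],[0,0,0,0,0,0,0]]'; python3 -c "
from h import *
o=env.get_obs();print(o['force'].round(2),o['torque'].round(2),o['tool_pos'].round(2),R.from_quat(o['eef_rot']).as_matrix().round(4)[:,2])"
```

```text
time: 15.85
tool_pos: [547.6, -214.7, 131.2]
eef_rot: [0.739, 0.674, 0.001, 0.001]
force: [-4.8, 3.1, 19.3]
grip_width: 29.0
time: 17.18
tool_pos: [547.6, -214.7, 131.2]
eef_rot: [0.739, 0.674, 0.001, 0.001]
force: [-3.5, 2.3, 18.1]
grip_width: 28.9
[-3.51  2.27 18.07] [ 0.77  1.58 -0.02] [ 547.63 -214.7   131.18] [ 0.0029  0.001  -1.    ]
```

```bash
python3 -m creep '[[0,0,0,0,0,-0.8,0],[0,0,0,0,0,-1.6,0],[0,0,0,0,0,-2.4,0],[0,0,0,0,0,-2.7,0],[0,0,0,0,0,-2.7,0],[0,0,0,0,0,-2.7,0]]'; python3 -c "
from h import *
o=env.get_obs();print(o['force'].round(2),o['torque'].round(2),o['tool_pos'].round(2),R.from_quat(o['eef_rot']).as_matrix().round(4)[:,2])"
```

```text
time: 17.68
tool_pos: [547.5, -214.6, 131.3]
eef_rot: [0.739, 0.674, 0.001, 0.001]
force: [0.1, 1.8, 6.4]
grip_width: 29.1
[0.07 1.83 6.44] [ 0.2   0.29 -0.  ] [ 547.48 -214.6   131.28] [ 2.e-03 -2.e-04 -1.e+00]
```

```bash
python3 -m creep '[[0,0,0,0,0,-0.6,0],[0,0,0,0,0,-1.2,0],[0,0,0,0,0,-1.2,0],[0,0,0,0,0,-1.2,0]]'; python3 -c "
from h import *
o=env.get_obs();print(o['force'].round(2),o['torque'].round(2),o['tool_pos'].round(2),R.from_quat(o['eef_rot']).as_matrix().round(4)[:,2])"
```

```text
time: 18.02
tool_pos: [547.1, -214.4, 131.4]
eef_rot: [0.739, 0.674, 0.0, 0.0]
force: [3.5, 0.3, -1.2]
grip_width: 28.8
[ 3.48  0.28 -1.2 ] [-0.03 -0.61 -0.05] [ 547.05 -214.41  131.38] [ 9.e-04 -3.e-04 -1.e+00]
```

```bash
python3 -m creep '[[0,0,0,0,0.5,0,0],[0,0,0,0,0.5,0,0],[0,0,0,0,0.5,0,0]]'; python3 -m creep '[[0,0,0,0,0,0,0.5],[0,0,0,0,0,0,0.6],[0,0,0,0,0,0,0.8],[0,0,0,0,0,0,1],[0,0,0,0,0,0,1],[0,0,0,0,0,0,1],[0,0,0,0,0,0,1],[0,0,0,0,0,0,1],[0,0,0,0,0,0,1],[0,0,0,0,0,0,1]]' 20;  python3 -c "
from h import *
o=env.get_obs();print(o['force'].round(2),o['torque'].round(2),o['tool_pos'].round(2))"
```

```text
time: 18.27
tool_pos: [547.0, -214.4, 131.3]
eef_rot: [0.739, 0.674, -0.0, -0.0]
force: [3.1, -0.2, -4.0]
grip_width: 29.1
time: 19.1
tool_pos: [547.0, -214.5, 131.7]
eef_rot: [0.739, 0.674, 0.0, -0.0]
force: [-0.6, -0.3, 0.9]
grip_width: 85.2
[-0.61 -0.33  0.9 ] [ 0.01  0.01 -0.01] [ 547.01 -214.49  131.66]
```

```bash
python3 -m creep '[[0,0,0,0,0,-5,1],[0,0,0,0,0,-20,1],[0,0,0,0,0,-50,1],[0,0,0,0,0,-85,1],[0,0,0,0,0,-120,1],[0,0,0,0,0,-140,1],[0,0,0,0,0,-150,1],[0,0,0,30,0,-150,1],[0,0,0,70,0,-150,1],[0,0,0,110,0,-150,1],[0,0,0,150,0,-150,1],[0,0,0,180,0,-150,1],[0,0,0,200,0,-150,1],[0,0,0,200,0,-150,1],[0,0,0,200,0,-150,1]]'
python3 - <<'E'
from h import *
for c in("side","top"):
    s=env.snapshot(c);cv2.imwrite(f"pics/end_{c}.png",s["color"][:,:,::-1])
    P,_=cloud(s);Q=P[np.hypot(P[:,0]-546,P[:,1]+212)<70]
    f=Q[(Q[:,2]>81)&(Q[:,2]<95)];A=np.c_[f[:,:2]-[546,-212],np.ones(len(f))];g=abs(f[:,2]-np.median(f[:,2]))<3
    print(c,"foot",np.linalg.lstsq(A[g],f[g,2],rcond=None)[0].round(4),cv2.minAreaRect(np.array(f[g][:,:2],np.float32,order="C")))
    t=Q[(Q[:,2]>155)&(Q[:,2]<172)];print("  sleeve top",np.median(t[:,2]),"ring",np.median(Q[(Q[:,2]>64)&(Q[:,2]<80),2]))
    x,y=proj(s,[546,-212,110])[0].astype(int)
    cv2.imwrite(f"pics/endc_{c}.png",cv2.resize(s["color"][y-60:y+60,x-70:x+70],None,fx=5,fy=5,interpolation=cv2.INTER_CUBIC)[:,:,::-1])
E
```

```text
time: 20.35
tool_pos: [564.8, -13.9, 280.8]
eef_rot: [0.738, 0.675, -0.001, -0.001]
force: [-0.2, -1.3, 0.4]
grip_width: 85.1
side foot [-4.00000e-04 -6.00000e-04  8.74272e+01] ((544.1622924804688, -213.24404907226562), (83.35067749023438, 81.11640167236328), 85.27820587158203)
  sleeve top 164.4713054155814 ring 75.08643846271775
top foot [8.00000e-04 2.60000e-03 8.73138e+01] ((545.6370239257812, -212.85614013671875), (79.20668029785156, 80.63949584960938), 84.67512512207031)
  sleeve top 165.2500166858989 ring 74.99766210439384
```

View pics/endc_side.png

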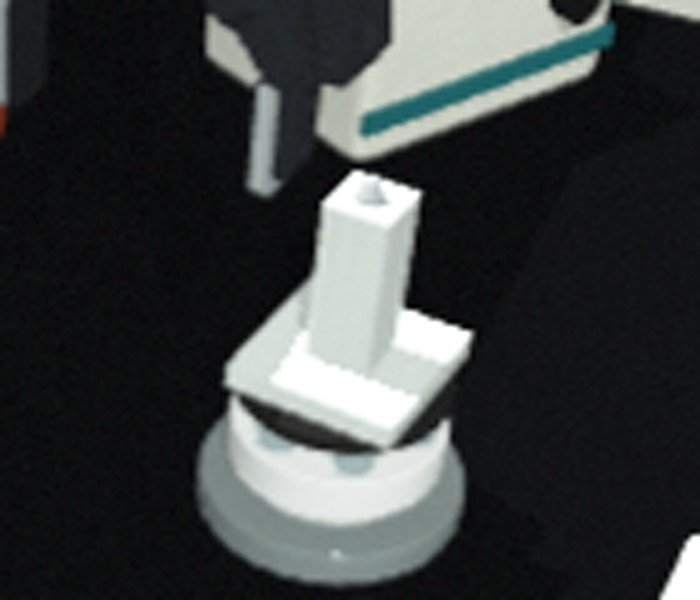

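View pics/end_top.png

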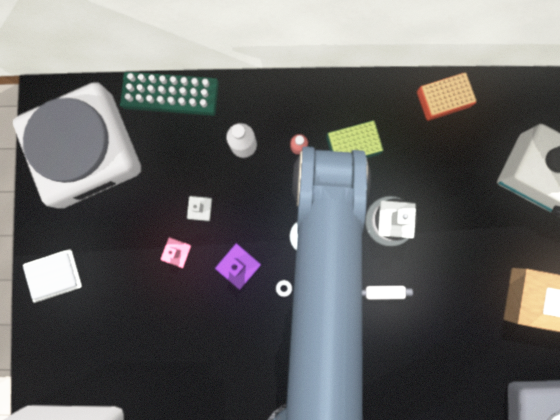

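The end views show the platen level on the ring with the rod tip in its bore (crop (372,192)). The gripper is clear and the visible neighbours are where they were. Handing in.

```bash
python3 -c "
from h import *
print(env.job_done())"
```

```text
the job is handed in; nothing more can be done
None
```

The platen is over the guide rod and resting flat on the stopper ring, which is home, and the job is handed in. However, the press force briefly ran up to about 36 N, which may be just over the 35 N limit.

- **Insertion:** I gripped the larger grey platen by its sleeve and lowered it over the rod. Side forces stayed under about 1.5 N until it reached the ring.
- **Pressing home:** The ring slid about 9 mm at a steady 9–10 N, then met a hard stop: 19 N more moved it only 0.1–0.2 mm.
- **Hold:** I held it for over 1.3 s with the wrist sensor at 18–19 N. Adding the platen's 4.3 N weight, that is about 22–23 N on the ring. I then eased off, opened the gripper and moved clear.
- **Force overshoot:** On reaching the stop I sent one step too many. The wrist reading peaked at 31.7 N for a moment, which is about 36 N on the ring with the platen's weight included, less any friction on the rod. I backed off at once, before the hold.
- **Final check:** Both cameras show the foot level to within 0.003 mm per mm, with its top at 87.4 mm. That puts its underside at about 75.3 mm against a ring top of about 75 mm. The rod stands about 9 mm above the sleeve.
- **Other objects:** The ones in view look undisturbed. In the last top view the arm hid most of the petri dish and part of the pipette, so I could not fully check those two.

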